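# Isolate the drill's supply and pop its fuse hatch

## Robot

A 6-joint arm with a two-finger parallel gripper is mounted at the origin on the work surface. World frame = base frame: x ahead of the robot, y to its left, z up, the work surface at z = 0. Lengths are in mm, angles in rad, forces in N, time in s.
With the tool pointing down it reaches from about 350 to 875 mm from the base axis. Payload 4.2 kg.
Tool frame: the origin (TCP) lies midway between the tips of the shut fingers; the grasp point (between the pads) lies 19 mm behind it; z points along the fingers, y is the line along which they close (so a half turn about z gives the same grasp; the last joint's range is limited). The gripper opens to 85 mm and grips with 20 to 120 N. Pads are 22 mm wide; open, the fingers measure 114 mm over their backs; the gripper's body (76 mm by 85 mm) begins 54 mm behind the grasp point. The pads swing forward as they close: fully open they stand 13 mm farther back than shut.
Start: joints at [1.566, 0.385, 0.008, 0, -1.194, -0.259], TCP at [162.937, 603.366, 231.312] pointing down, gripper open.
Joint ranges: [-3.14, 3.14], [-1.21, 2.06], [-1.07, 1.41], [-3.16, 2.05], [-2.99, -0.16], [-3.1, 3.1]. Speed limits (rad/s): [2.79, 2.79, 3.14, 3.14, 3.14, 3.14].

## Interface

Orientations are given as a unit quaternion [x, y, z, w].
In Python, from bench import read_state, get_image, job_done gives the robot as it stands.
- The arm moves only by the shell command python3 -m jog 'ROWS'. ROWS is JSON, a list of rows, each a list of 3 entries, a list of its own where there are three numbers: the shift along the world's x, y, z scaled (see below), then the turn, a rotation vector about the world's x, y, z scaled (see below), then the gripper's target within -1 to 1 (shut at 1, half-way at 0, fully open at -1). In form: [[[x, y, z], [wx, wy, wz], claw], ...]. A call has 1 to 20 rows; each row is the pose to reach, as a shift and turn from the pose commanded when the call began; what a row does not reach only later rows make up. The controller multiplies each number of a shift by 10 cm and each number of a turn by 120 degrees. A row lasts 1/10 s, in which the tool goes at most 50 mm and 8.59 degrees, less where a joint would pass 70% of its speed; a pose out of reach is approached as far as the arm can. A call with a number of a shift or a turn outside -1 to 1 is refused whole. A call with a gripper value outside its range is refused whole. The fingers move at their own pace and stop on an object; the grip force is fixed at half the most. Time passes only in rows, so rows that repeat a pose let the fingers close. It gives the time, the measured TCP pose, the force, the opening and the grip force at its end, in the units of the state.
- read_state(): the state, without advancing time (a new reading comes with each control period).
- get_image(name): name is "scene" or "top"; returns a dict with "frame" (480x640x3 uint8, red, green, blue), "range_z" (480x640 float32, mm along the optical axis (not along the pixel's ray), 0 where there is no reading), "fx", "fy", "cx", "cy" (pixels), "R" (3x3) and "t" (3): a world point X has camera coordinates R X + t. Camera axes: x right, y down, z forward; pixel columns grow to the right and rows downward; lengths in mm; the calibration is good to about 2 mm. A picture is of the moment at which its call begins.
- job_done(): hands the job in; it is judged then, once.
The state is a dict: "clock": time; "joints": joint angles; "joint_vel": joint speeds; "joint_efforts": joint torques, N m; "position": TCP position; "ee_rot": TCP orientation; "contact_force": force on the tool from outside, world axes, zero at the start; "wrist_torque": the same for the moment, N m; "gripper_width": finger opening in mm; "grasp_force": force on a finger pad.
Only numpy, scipy, OpenCV 4.12 (cv2) and the standard library are available. Lean on these libraries where they do the work, as an engineer would, in place of code of your own. Each camera call takes 0.05 s, during which the arm holds its last target. There are 200 camera calls.

## Task

The fuses of the drill's bench supply are to be inspected. With a fingertip, first rock the main switch off by pressing down the end that stands up; then press the ribbed free edge of the push-push fuse hatch in, once only, and take your hand out of its way, so that the hatch swings up by itself, and leave it standing open. Do not press the start or jog button, hammer on the boxes, or shut the hatch again once it has popped, and lift or shift nothing: every tool and part on the bench stays where it lies.

Things in the scene. Friction and masses are not known exactly. Their poses are not given: they have to be found in the camera images.
- plinth: fixed grey steel plinth 150 (x) x 364 (y) x 40 mm high carrying the three boxes of the drill's bench supply side by side along its y axis, 117 mm apart, their order differing from start to start; origin under its centre, z up, its front (-x) faces the robot within 0.3 rad. The boxes have its axes.
- fbox: fuse box: fixed green sheet-metal box 134 (x) x 104 (y) x 42 mm high on the plinth, rim 82 mm above the bench; origin under its centre. The hatch fills its top: grey flap 94 (x) x 88 (y) x 9 mm, 6 mm proud of the rim, covering x -50 to +44 mm, hinged at its far (+x) edge (x = 46, z = 43.5 mm) with visible barrels, three raised ribs across the middle of its near, free edge. Fuses lie under it.
- hatch (a joint): angle of the fuse hatch (rad): 0 latched shut, -0.055 pressed in to its stop, 1.15 fully open. Push-push latch: about 5 N at the ribs; 2 mm in frees it, firm stop at 4.5 mm. When the finger lets go, a spring (4 N at the free edge) swings it up to 1.15 in about 1 s and holds it, free edge 88 mm above the rim. Shut and pressed in again, it latches again.
- latch_cam (a joint): sideways slide (m) of the cam of the push-push latch, inside the fuse box: 0 while the hatch is latched, about -0.011 once a press has freed it; it goes above 0.004 only when the popped hatch is pushed shut again
- hatch_pad (a point): point on the top face of the hatch in the middle of the ribs, 13.5 mm in from the free edge (81.5 mm from the hinge line); 88 mm above the bench when shut; moves with the hatch, axes as fuse box when shut
- sbox: switch box, a fixed green box of the same size as the fuse box on the plinth, origin under its centre, axes as the plinth. On top: the rocker main switch (nearer half, pivot at x = -23 mm, z = 50 mm) in a black bezel 5 mm high, and beyond it two round grey push buttons 22 mm across at x = +43 mm, y = +23 mm (start) and y = -23 mm (jog).
- rocker (a joint): angle of the main switch, a black rocker 60 (x) x 28 (y) mm (rad): 0 is on (its near end stands up, about 60 mm above the underside of the box), 0.40 is off (near end down, about 12 mm lower). It is stiff (about 3 N at the press point) and stays where it is left, so press it right down: the press point goes down 8 mm to a firm stop.
- rocker_end (a point): point on the top face of the rocker's near end, 20 mm in front of its pivot: the place to press; moves with the rocker. Do not use its axes, which tilt with the rocker.
- start_button (a joint): travel of the start button (m): 0 up, 0.005 fully pressed; not to be pressed
- jog_button (a joint): travel of the jog button (m): 0 up, 0.005 fully pressed; not to be pressed
- jbox: junction box: fixed green box of the same size between or beside the others; its blank grey cover, as large as the hatch and 6 mm thick, is held by four slotted screws and does not open. The chuck key lies on it, 88 mm above the bench. Origin under its centre.
- chuck_key: loose drill chuck key, T-shaped, 76 x 64 x 18 mm, lying on the junction box; stays there; origin under it
- oil_can: loose steel oil can 60 mm across, 119 mm high with its spout, standing on the bench off the +y end of the plinth; stays there; origin under its centre
- hammer: loose hammer 290 mm long with wooden handle, lying on the bench; stays there
- wrench: loose steel spanner 200 mm long, lying on the bench; stays there
- offcut: loose wooden offcut 160 x 45 x 35 mm, lying on the bench; stays there
- scroll: loose forged scroll of 10 mm round bar, about 190 x 110 mm, lying on the bench; stays there
- bit_tin: loose open tin 72 mm across, 75 mm high, with drill bits standing in it up to 114 mm high, behind the plinth; stays there

How it is judged:
By the outcome, as a careful person would: the job done as asked, in the order asked, and still so for the second after the job is handed in, with the robot touching nothing.
It also fails if it takes over 38 s, if anything falls off the work surface, if the arm or the gripper's body presses on something with over 40 N, if the wrist force passes 120 N, or if a joint passes its speed limit or range.

## Working session

There is one attempt and no reset: what is moved stays moved. The work goes in short steps, Python scripts to look and compute and a shell command to move; the robot and the scene stay as the last step left them, time stands still between calls to the robot, and variables do not carry over. Pictures are saved under pics/ and viewed, at most 10 in all, crops included, and the job is handed in when it is done.

```bash
mkdir -p pics; python3 - <<'E'
from bench import *
import cv2,numpy as np
for n in("top","scene"):
    d=get_image(n); cv2.imwrite(f"pics/{n}0.png",d["frame"][:,:,::-1]); np.savez(f"{n}0.npz",**d)
    print(n,d["fx"],d["cx"],d["cy"],np.round(d["R"],3).tolist(),np.round(d["t"]))
s=read_state();print(s["clock"],s["position"],s["ee_rot"])
E
```

```text
top 437.07321629841573 321.65849944509336 239.60552755987132 [[-0.028, -1.0, -0.005], [-0.983, 0.028, -0.18], [0.18, -0.0, -0.984]] [ 20. 570. 965.]
scene 470.80096416729634 322.2718975800591 233.86670115920037 [[-0.432, 0.902, 0.019], [0.641, 0.322, -0.696], [-0.634, -0.289, -0.718]] [ 258. -282. 1636.]
0.1 [162.80626381 602.8887296  230.34759214] [ 9.91303816e-01 -1.31589571e-01 -7.55725740e-05  9.61326735e-04]
```

View pics/top0.png

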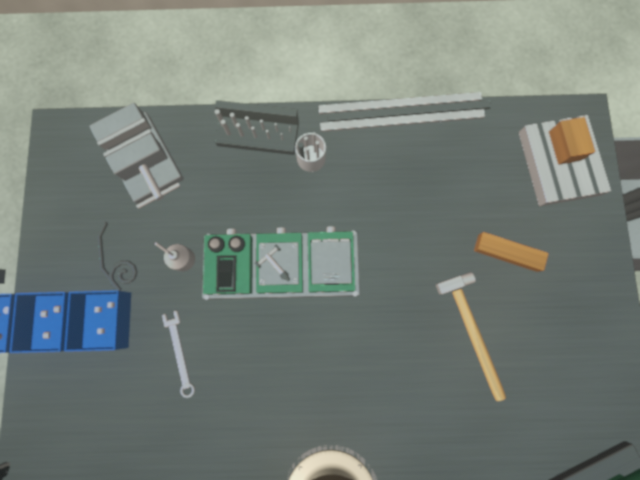

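View pics/scene0.png

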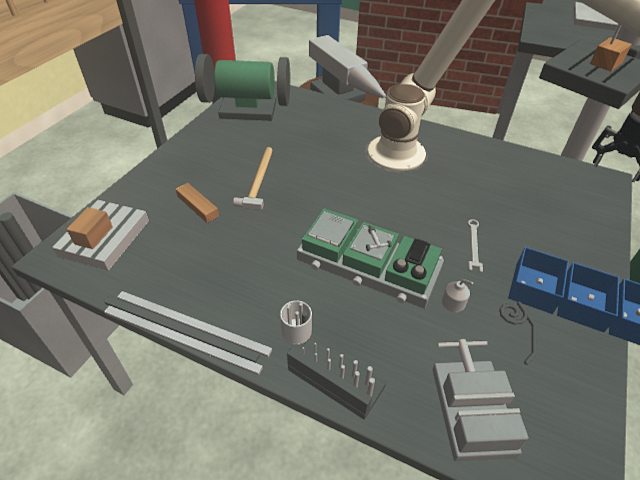

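Top view: the switch box is on the left (centre about 228,263), with the rocker at (227,273) and the buttons at (216,244) and (236,244). The junction box with the key is in the middle (279,263). The fuse box is on the right (332,263), with its ribs on the near edge.

```bash
cat > h.py <<'E'
import numpy as np,cv2
def pts(d):
    v,u=np.mgrid[0:480,0:640]; z=d["range_z"]
    c=np.stack([(u-d["cx"])/d["fx"]*z,(v-d["cy"])/d["fy"]*z,z],-1)
    return (c-d["t"])@d["R"], z>0      # rows: R^T(c-t)
def ray(d,u,v,h):
    r=np.array([(u-d["cx"])/d["fx"],(v-d["cy"])/d["fy"],1])@d["R"]; o=-d["R"].T@d["t"]
    return o+r*(h-o[2])/r[2]
def proj(d,X):
    c=d["R"]@np.array(X,float)+d["t"]; return d["fx"]*c[0]/c[2]+d["cx"],d["fy"]*c[1]/c[2]+d["cy"]
E
python3 - <<'E'
from h import *
for n in("top","scene"):
    d=dict(np.load(f"{n}0.npz")); P,ok=pts(d)
    hsv=cv2.cvtColor(d["frame"],cv2.COLOR_RGB2HSV)
    g=(hsv[...,0]>50)&(hsv[...,0]<90)&(hsv[...,1]>110)
    roi=ok&(abs(P[...,0]-550)<200)&(abs(P[...,1]-80)<250)
    m=roi&g&(P[...,2]>70)&(P[...,2]<95)
    print(n,m.sum(),"green z med",np.median(P[m][:,2]))
    r=cv2.minAreaRect(P[m][:,:2].astype(np.float32)); print("boxes",r)
    # green mask contours -> rim plane rays
    cs,_=cv2.findContours((m*255).astype(np.uint8),cv2.RETR_EXTERNAL,cv2.CHAIN_APPROX_NONE)
    for c in cs:
        if cv2.contourArea(c)>400:
            q=np.array([ray(d,*p[0],82)[:2] for p in c],np.float32); print(" box",cv2.minAreaRect(q))
    m2=roi&(P[...,2]>25)&(P[...,2]<130)&(P[...,0]<650)&(P[...,1]<210)
    print("all",cv2.minAreaRect(P[m2][:,:2].astype(np.float32)))
    k=roi&(hsv[...,2]<60)&(P[...,2]>80)&(P[...,2]<110); print("black rocker z",np.percentile(P[k][:,2],[5,50,95]),np.mean(P[k],0))
    f=d["frame"][180:340,150:400] if n=="top" else d["frame"][190:320,280:480]
    cv2.imwrite(f"pics/{n}crop.png",cv2.resize(f,None,fx=3,fy=3,interpolation=cv2.INTER_CUBIC)[:,:,::-1])
E
```

```text
top 148 green z med 80.35067452289964
boxes ((518.9813232421875, 103.75578308105469), (121.26001739501953, 325.77423095703125), 0.9947905540466309)
all ((524.2222290039062, 65.23727416992188), (289.552490234375, 166.8372039794922), 89.80609130859375)
black rocker z [ 91.92116169  97.37012118 102.24791032] [481.81404257 220.46039672  97.46841309]
scene 0 green z med nan
boxes ((0.0, 0.0), (0.0, 0.0), 0.0)
all ((527.3098754882812, 64.54823303222656), (164.98878479003906, 292.1733703613281), 1.1922900676727295)
black rocker z [ 84.99345233  93.60366204 100.73406642] [525.19377322 214.25520115  92.954446  ]
  return _methods._mean(a, axis=axis, dtype=dtype,
  ret = ret.dtype.type(ret / rcount)
```

View pics/topcrop.png

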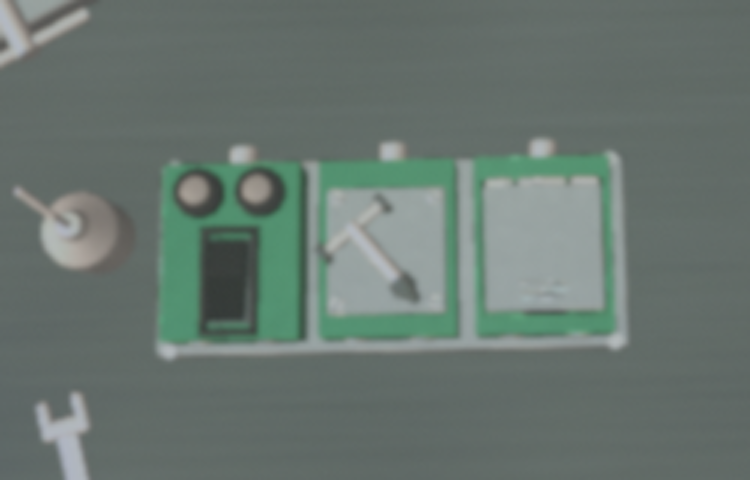

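Crop (×3, offset 150,180): the hatch spans (484,180) to (605,311) with its ribs at about (546,291). The bezel spans (202,228) to (257,333), and the buttons are at (199,190) and (262,190). I'll refine these by casting rays and check them in the scene view.

```bash
cat >> h.py <<'E'
E
python3 - <<'E'
from h import *
d=dict(np.load("top0.npz")); s=dict(np.load("scene0.npz"))
R=lambda x,y,h: ray(d,(x+.5)/3-.5+150,(y+.5)/3-.5+180,h)[:2]
for n,c,h in[("hatch",[(484,180),(602,178),(605,311),(487,311)],88),("bezel",[(202,228),(257,228),(257,333),(201,333)],87),("jcover",[(329,188),(443,187),(445,313),(328,315)],88)]:
    q=np.array([R(*p,h) for p in c]); print(n,q.round(1).tolist(),"ctr",q.mean(0).round(1))
    e=q[0]+q[1]-q[2]-q[3]; print("  yaw x-dir",np.arctan2(e[1],e[0]).round(3))
print("ribs",R(546,291,88),"btn",R(199,190,90),R(262,190,90))
# green outline from colour, whole set, rim plane
f=d["frame"].astype(int); g=((f[...,1]-f[...,0]>35)&(f[...,1]>60)); g[:,:190]=0;g[:,370:]=0;g[:220]=0;g[310:]=0
n,l,st,ce=cv2.connectedComponentsWithStats(g.astype(np.uint8))
for i in range(1,n):
    if st[i,4]>200:
        v,u=np.where(l==i); q=np.array([ray(d,a,b,82)[:2] for a,b in zip(u,v)],np.float32); print("green",cv2.minAreaRect(q))
f=s["frame"][190:320,280:480]; cv2.imwrite("pics/scenecrop.png",cv2.resize(f,None,fx=4,fy=4,interpolation=cv2.INTER_CUBIC)[:,:,::-1])
E
```

```text
hatch [[564.0, 28.0], [563.0, -60.2], [463.8, -58.5], [466.2, 28.0]] ctr [514.2 -15.7]
  yaw x-dir -0.009
bezel [[533.8, 238.6], [532.7, 197.6], [454.9, 197.0], [456.0, 238.1]] ctr [494.3 217.8]
  yaw x-dir 0.007
jcover [[561.2, 143.9], [559.5, 58.7], [465.6, 58.9], [466.5, 144.8]] ctr [513.2 101.6]
  yaw x-dir -0.006
ribs [479.65869498 -15.71768763] btn [562.0577753  240.53492133] [560.72423107 193.53690347]
green ((516.1297607421875, 102.51177978515625), (101.76664733886719, 132.98306274414062), 88.9092788696289)
green ((515.1942749023438, -15.150749206542969), (102.23997497558594, 133.1692657470703), 88.74409484863281)
green ((516.8209838867188, 218.01266479492188), (104.33038330078125, 132.409423828125), 89.7174301147461)
```

View pics/scenecrop.png

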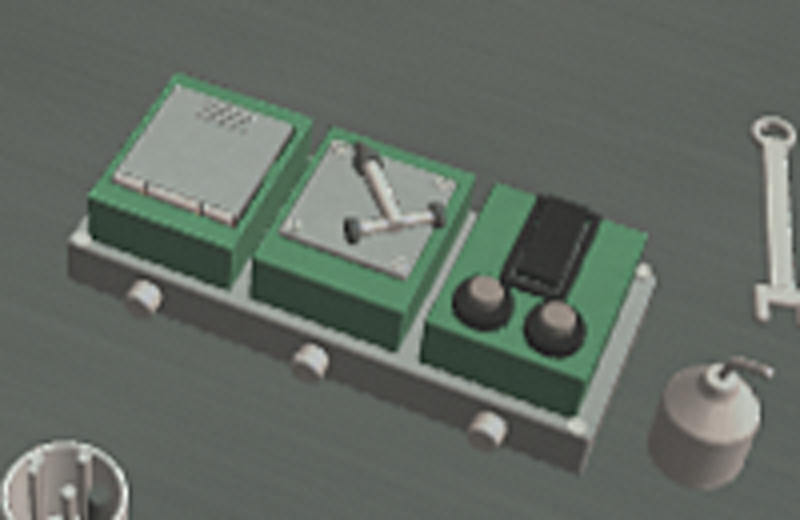

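Box centres: switch (516.8, 218), junction (516, 102.5), fuse (515.2, −15.2), with yaw about −0.007. That puts the rocker press near x 470, y 218 and the hatch pad at (478.7, −15.2). I'll move in with the fingers shut.

```bash
python3 -m jog '[[[0.3,-0.4,0],[0,0,0.05],1],[[0.6,-0.8,0],[0,0,0.1],1],[[0.8,-1,0],[0,0,0.123],1],[[0.8,-1,0],[0,0,0.123],1]]'; python3 -m jog '[[[0.3,-0.4,0],[0,0,0],1],[[0.6,-0.8,0],[0,0,0],1],[[0.8,-1,0],[0,0,0],1],[[0.8,-1,0],[0,0,0],1]]'; python3 -m jog '[[[0.3,-0.4,0],[0,0,0],1],[[0.6,-0.8,0],[0,0,0],1],[[0.8,-1,0],[0,0,0],1],[[0.8,-1,0],[0,0,0],1]]'
```

```text
clock: 0.5
position: [244.6, 500.6, 231.4]
ee_rot: [1.0, -0.005, -0.0, 0.001]
contact_force: [0.6, 0.4, -0.3]
gripper_width: 28.3
grasp_force: 0.0
clock: 0.9
position: [324.1, 401.5, 231.2]
ee_rot: [1.0, -0.005, -0.0, 0.0]
contact_force: [-0.6, 0.4, -0.4]
gripper_width: -0.0
grasp_force: 0.0
clock: 1.3
position: [404.2, 302.3, 231.0]
ee_rot: [1.0, -0.005, -0.0, 0.0]
contact_force: [0.9, -0.3, -1.1]
gripper_width: -0.2
grasp_force: 0.0
```

```bash
python3 -m jog '[[[0.3,-0.4,0],[0,0,0],1],[[0.66,-0.84,0],[0,0,0],1],[[0.66,-0.84,-0.5],[0,0,0],1],[[0.66,-0.84,-1],[0,0,0],1],[[0.66,-0.84,-1.0],[0,0,0],1],[[0.66,-0.84,-1.0],[0,0,0],1]]'; python3 - <<'E'
from bench import *
from h import *
for n in("scene","top"):
    d=get_image(n)
    if n=="scene": cv2.imwrite("pics/a.png",cv2.resize(d["frame"][120:320,300:500],None,fx=3,fy=3,interpolation=cv2.INTER_CUBIC)[:,:,::-1])
E
```

```text
clock: 1.9
position: [469.2, 220.5, 131.6]
ee_rot: [1.0, -0.002, -0.0, 0.001]
contact_force: [0.4, 0.8, 0.6]
gripper_width: 0.0
grasp_force: 0.0
```

View pics/a.png

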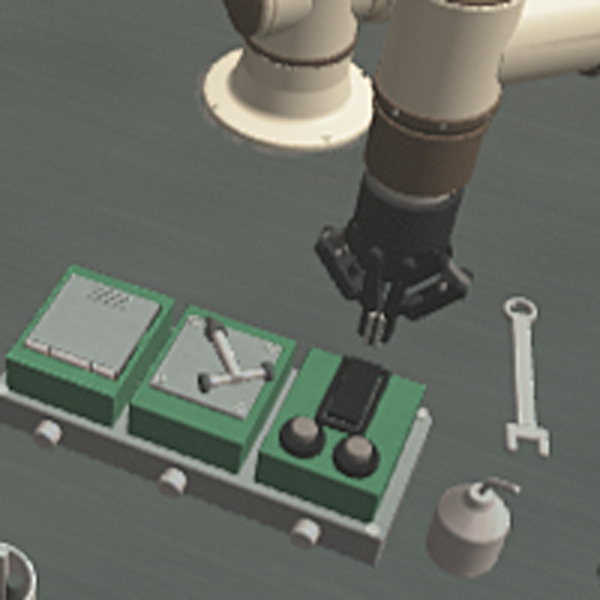

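The picture shows the shut fingertips at crop (375,342), just above the near end of the rocker at (360,365). I'll press in small steps.

```bash
python3 -m jog '[[[0.01,-0.02,-0.2],[0,0,0],1],[[0.01,-0.02,-0.3],[0,0,0],1],[[0.01,-0.02,-0.33],[0,0,0],1],[[0.01,-0.02,-0.35],[0,0,0],1],[[0.01,-0.02,-0.35],[0,0,0],1]]'; python3 -m jog '[[[0,0,-0.015],[0,0,0],1],[[0,0,-0.03],[0,0,0],1],[[0,0,-0.03],[0,0,0],1]]'
```

```text
clock: 2.5
position: [470.3, 218.0, 97.2]
ee_rot: [1.0, -0.003, 0.001, -0.001]
contact_force: [-0.5, 0.8, 1.4]
gripper_width: -0.0
grasp_force: 0.7
clock: 2.8
position: [470.1, 217.7, 93.6]
ee_rot: [1.0, -0.003, 0.0, -0.0]
contact_force: [-2.0, 1.8, 3.6]
gripper_width: -0.0
grasp_force: 1.8
```

```bash
python3 -m jog '[[[0,0,-0.015],[0,0,0],1],[[0,0,-0.015],[0,0,0],1]]'; python3 -m jog '[[[0,0,-0.015],[0,0,0],1],[[0,0,-0.015],[0,0,0],1]]'; python3 -m jog '[[[0,0,-0.01],[0,0,0],1],[[0,0,-0.01],[0,0,0],1]]'
```

```text
clock: 3.0
position: [470.1, 217.7, 92.8]
ee_rot: [1.0, -0.003, 0.0, -0.0]
contact_force: [-4.5, 2.1, 8.9]
gripper_width: -0.1
grasp_force: 4.7
clock: 3.2
position: [470.1, 217.7, 92.6]
ee_rot: [1.0, -0.003, 0.001, -0.0]
contact_force: [-8.2, 0.4, 16.5]
gripper_width: -0.1
grasp_force: 8.8
clock: 3.4
position: [470.1, 217.7, 92.4]
ee_rot: [1.0, -0.002, 0.001, -0.0]
contact_force: [-9.8, 0.9, 22.3]
gripper_width: -0.1
grasp_force: 11.6
```

Firm stop at 22 N. I'll lift and check the rocker.

```bash
python3 -m jog '[[[0,0,0.2],[0,0,0],1],[[0,0,0.6],[0,0,0],1],[[0,-0.4,0.6],[0,0,0],1],[[0,-0.8,0.6],[0,0,0],1],[[0,-1,0.6],[0,0,0],1],[[0,-1,0.6],[0,0,0],1]]'; python3 -m jog '[[[0,-0.4,0],[0,0,0],1],[[0,-0.8,0],[0,0,0],1],[[0,-1,0],[0,0,0],1],[[0,-1,0],[0,0,0],1]]'; python3 - <<'E'
from bench import *
from h import *
fr=[]
for n,b in(("scene",(230,300,370,460)),("top",(230,310,200,290))):
    d=get_image(n); d0=dict(np.load(n+"0.npz")); P,ok=pts(d); P0,_=pts(d0)
    a,b_,c,e=b
    f=np.hstack([d0["frame"][a:b_,c:e],d["frame"][a:b_,c:e]]); f=cv2.resize(f,(720,290),interpolation=cv2.INTER_CUBIC); fr.append(cv2.convertScaleAbs(f,alpha=1.6))
    for nm,Q in(("before",P0),("now",P)):
        for r,x in(("near",472),("far",514)):
            m=(abs(Q[...,0]-x)<8)&(abs(Q[...,1]-218)<9)&(Q[...,2]>80)&(Q[...,2]<112); print(n,nm,r,m.sum(),np.median(Q[m][:,2]).round(1))
cv2.imwrite("pics/b.png",np.vstack(fr)[:,:,::-1])
E
```

```text
clock: 4.0
position: [469.4, 114.9, 148.9]
ee_rot: [1.0, -0.005, -0.0, 0.0]
contact_force: [0.9, -0.4, 0.8]
gripper_width: -0.0
grasp_force: 0.0
clock: 4.4
position: [469.8, 15.9, 148.9]
ee_rot: [1.0, -0.005, -0.0, 0.0]
contact_force: [0.5, 0.5, 0.4]
gripper_width: 0.3
grasp_force: 0.0
scene before near 38 102.1
scene before far 43 92.8
scene now near 27 93.4
scene now far 54 98.9
top before near 60 99.6
top before far 56 91.6
top now near 0 nan
top now far 25 100.4
  return _methods._mean(a, axis=axis, dtype=dtype,
  ret = ret.dtype.type(ret / rcount)
```

View pics/b.png

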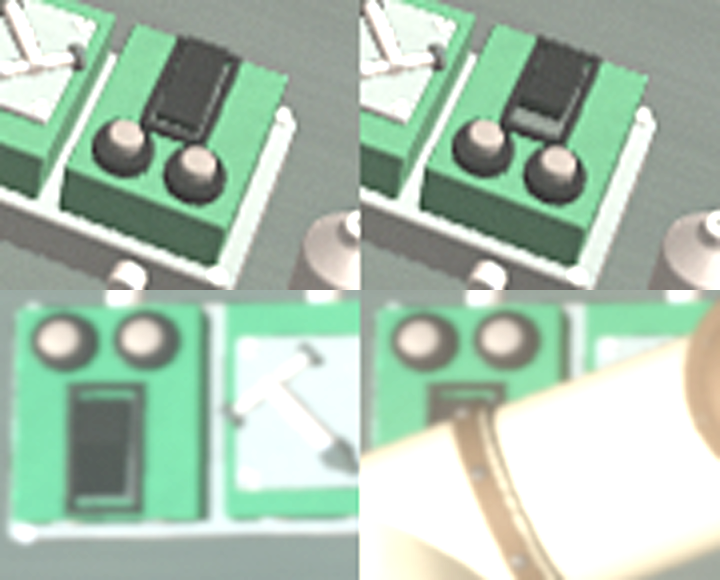

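The rocker is off: in the scene view its far end now stands up and shows its light face, and the near end is about 9 mm lower by depth. Next is the hatch.

```bash
python3 -m jog '[[[0.08,-0.32,0],[0,0,0],1],[[0.08,-0.32,-0.3],[0,0,0],1],[[0.08,-0.32,-0.5],[0,0,0],1],[[0.08,-0.32,-0.56],[0,0,0],1],[[0.08,-0.32,-0.56],[0,0,0],1],[[0.08,-0.32,-0.56],[0,0,0],1]]'
```

```text
clock: 5.1
position: [478.9, -13.8, 94.0]
ee_rot: [1.0, -0.002, 0.001, -0.0]
contact_force: [0.4, -0.2, 0.4]
gripper_width: 0.0
grasp_force: 0.0
```

```bash
python3 -m jog '[[[0,-0.01,-0.03],[0,0,0],1],[[0,-0.01,-0.05],[0,0,0],1],[[0,-0.01,-0.05],[0,0,0],1]]'; python3 -m jog '[[[0,0,-0.01],[0,0,0],1],[[0,0,-0.02],[0,0,0],1],[[0,0,-0.02],[0,0,0],1]]'
```

```text
clock: 5.4
position: [478.0, -15.6, 88.5]
ee_rot: [1.0, -0.003, 0.0, -0.0]
contact_force: [-0.7, 0.3, -0.7]
gripper_width: 0.2
grasp_force: 0.0
clock: 5.7
position: [478.1, -15.6, 86.8]
ee_rot: [1.0, -0.003, 0.0, -0.0]
contact_force: [-2.2, 0.5, 5.8]
gripper_width: -0.0
grasp_force: 2.6
```

```bash
python3 -m jog '[[[0,0,-0.01],[0,0,0],1],[[0,0,-0.02],[0,0,0],1],[[0,0,-0.02],[0,0,0],1]]'; python3 -m jog '[[[0,0,-0.01],[0,0,0],1],[[0,0,-0.02],[0,0,0],1],[[0,0,-0.02],[0,0,0],1]]'
```

```text
clock: 6.0
position: [478.0, -15.6, 84.8]
ee_rot: [1.0, -0.003, 0.0, -0.0]
contact_force: [-1.6, 0.7, 5.0]
gripper_width: 0.2
grasp_force: 2.6
clock: 6.3
position: [478.0, -15.6, 83.6]
ee_rot: [1.0, -0.003, 0.0, 0.0]
contact_force: [-4.1, 0.9, 10.8]
gripper_width: -0.1
grasp_force: 5.6
```

It has reached the stop, so I'll withdraw quickly up and back.

```bash
python3 -m jog '[[[-0.15,0,0.35],[0,0,0],1],[[-0.45,0,0.7],[0,0,0],1],[[-0.8,0,0.9],[0,0,0],1],[[-1,0,1],[0,0,0],1],[[-1,0,1],[0,0,0],1]]'; python3 -m jog '[[[0,0.4,0.3],[0,0,0],1],[[0,0.8,0.3],[0,0,0],1],[[0,1,0.3],[0,0,0],1],[[0,1,0.3],[0,0,0],1],[[0,1,0.3],[0,0,0],1],[[0,1,0.3],[0,0,0],1],[[0,1,0.3],[0,0,0],1],[[0,1,0.3],[0,0,0],1],[[0,1,0.3],[0,0,0],1],[[0,1,0.3],[0,0,0],1],[[0,1,0.3],[0,0,0],1]]'; python3 - <<'E'
from bench import *
from h import *
d=get_image("scene"); cv2.imwrite("pics/c.png",cv2.resize(d["frame"][140:340,250:500],None,fx=3,fy=3,interpolation=cv2.INTER_CUBIC)[:,:,::-1])
E
```

```text
clock: 6.8
position: [376.5, -15.7, 183.7]
ee_rot: [1.0, -0.003, 0.002, -0.001]
contact_force: [0.8, -0.2, 0.0]
gripper_width: -0.3
grasp_force: 0.0
clock: 7.9
position: [377.9, 84.2, 212.4]
ee_rot: [1.0, -0.003, 0.0, -0.0]
contact_force: [-0.5, 0.3, -0.2]
gripper_width: -0.3
grasp_force: 0.0
```

View pics/c.png

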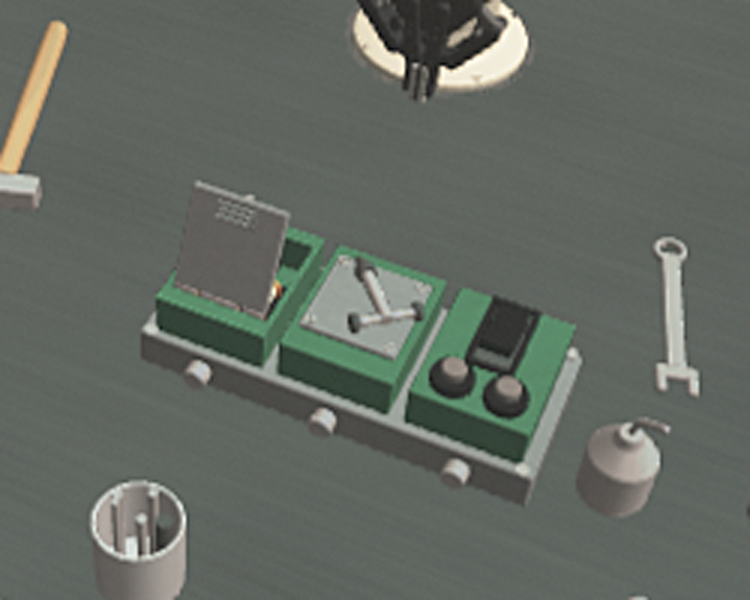

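The hatch stands open at (235,250), the rocker is off at (505,330), the key and oil can are undisturbed, and the hand is clear.

```bash
python3 -m jog '[[[0,0,0],[0,0,0],1],[[0,0,0],[0,0,0],1],[[0,0,0],[0,0,0],1]]' >/dev/null; python3 -c "from bench import *; print(job_done())"
```

```text
the job is handed in; nothing more can be done
None
```

I rocked the main switch off, then pressed the fuse hatch in once and withdrew; it swung up and stands open. No other part or tool was touched, and the job was handed in at about 8 s on the robot clock.

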